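# Put the pendant case away in the trinket chest

### The job

Shut the lid of the open black pendant case, lay the case flat and right way up in the open top drawer of the wooden trinket chest, and let go of it. Then push the drawer fully home, past its catch, so that it clicks and stays shut. Leave the snow globe, the soap bar and the gingerbread house as they stand.

Things in the scene. Friction and masses are not known exactly. Their poses are not given: they have to be found in the camera images.
- trinket_chest: Plain wooden chest of three drawers, fixed to the table, 190 deep (x) x 266 wide (y) x 200 mm high. Origin: centre of its underside, on the table; its front faces its own -x. The 12 mm top board (z 188 to 200) overhangs: its front edge is at x = -82 mm, shut drawer fronts at x = -74 mm, shut knobs reach x = -95 mm. Only the top drawer moves.
- trinket_chest_drawer_3 (a joint): Top drawer, how far it is open, in m: 0 fully home, 0.105 fully out (towards the chest's -x). Slides with about 0.4 N of friction until 12 mm before home, where it meets a sprung ball catch: about 8 N push it on; less than 3 mm before home the catch snaps it home and holds it with about 4 N. Left on the catch it stays 3 to 7 mm open or springs back out to about 13 mm.
- drawer_knob (a point): Centre of the front end of the top drawer's brass knob. Moves with the drawer; axes as the chest's. The knob is 20 mm in diameter and stands 21 mm out of the drawer front; at 160 mm height. Pushing the drawer home by the knob keeps clear of the overhanging top board.
- drawer_floor (a point): Point on the top drawer's inner floor, 139 mm high, 41 mm behind the inner face of its front; moves with the drawer; axes as the chest's (-x to the front). Inner front at x = -41 mm, inner back +96 mm, inner sides y = +-107 mm; front rises 47 mm above this floor, side walls 36 mm. With the drawer out by q, the top board covers all beyond x = q - 59 mm (its underside is 49 mm above the floor).
- case_center (a point): Centre of the black pendant case that stands open on the near part of the table (half-way up the shut case, 18 mm above its underside). The case is 66 mm wide (y), 68 mm deep (x) and 36 mm high when shut, weighs about 0.12 kg, loose; grasp it by its two 66 mm sides. The lid's hinge runs along y at x = +34 mm, 4 mm above this point; the case's front, with the clasp, faces its own -x.
- pendant_case_lid (a joint): Lid of the pendant case, in rad: 0 shut, 1.75 fully open; it starts open. The lid is 66 x 66 mm and 14 mm thick; fully open it stands up to about 90 mm above the table and leans back to x = +60 mm of case_center. It turns freely: pushed forward past about 1.2 rad it falls shut by itself.
- globe_center (a point): Centre of a little snow globe, 60 mm across, 73 mm high (origin half-way up), loose. A bystander.
- soap_center (a point): Centre of a moulded soap bar, 60 x 85 x 28 mm (origin half-way up), loose. A bystander.
- house_center (a point): Centre of a gingerbread house ornament, 75 x 92 x 121 mm (origin half-way up), loose. A bystander.
There are look-alikes about, which are no part of the job. What is shaped like the part that bears case_center but blue is not meant.

How it is judged:
On the way, in this order (a step that is already met when the one before it is completed fails the run):
1. the lid of the case is shut (value of joint pendant_case_lid below 0.1 rad), for 0.2 s.
2. the shut case lies flat in the open drawer, let go (value of joint pendant_case_lid below 0.15 rad and value of joint trinket_chest_drawer_3 above 0.03 m and x of case_center in the frame of drawer_floor between -0.045 and 0.1 m and y of case_center in the frame of drawer_floor between -0.107 and 0.107 m and z of case_center in the frame of drawer_floor between 0.012 and 0.024 m and angle between case_center's own z axis and vertical below 0.15 rad and contact force between the fingers and pendant_case below 0.05 N), for 0.2 s.
At the end, for the whole second after the job is handed in: The top drawer is seated at its catch (less than 2.5 mm open) and the pendant case lies at rest inside it, flat and right way up (tilt under 0.15 rad), its lid shut (under 0.15 rad) (value of joint trinket_chest_drawer_3 below 0.0025 m and value of joint pendant_case_lid below 0.15 rad and x of case_center in the frame of drawer_floor between -0.045 and 0.1 m and y of case_center in the frame of drawer_floor between -0.107 and 0.107 m and z of case_center in the frame of drawer_floor between 0.012 and 0.024 m and angle between case_center's own z axis and vertical below 0.15 rad and linear speed of pendant_case below 0.02 m/s); the robot touches nothing.
It fails at once if the snow globe, the soap bar or the house is shifted by more than 20 mm or tipped (distance of any of globe_center, soap_center, house_center from where it was at the start of the episode above 0.02 m or angle between any of globe_center, soap_center, house_center's own z axis and vertical above 0.3 rad).
It also fails if it takes over 72 s, if anything falls off the work surface, if the arm or the gripper's body presses on something with over 40 N, if the wrist force passes 120 N, or if a joint passes its speed limit or range.

### The arm

A 6-joint arm with a two-finger parallel gripper is mounted at the origin on a cart in front of the work surface, level with it; the furniture and walls round the work are solid. World frame = base frame: x ahead of the robot, y to its left, z up, the work surface at z = 0. Lengths are in m, angles in rad, forces in N, time in s.
With the tool pointing down it reaches from about 0.25 to 0.8 m from the base axis. Payload 3.9 kg.
Tool frame: the origin (TCP) lies midway between the tips of the shut fingers; the grasp point (between the pads) lies 19 mm behind it; z points along the fingers, x is the direction in which the jaws open and shut, and the axes are right-handed (so a half turn about z gives the same grasp; the last joint's range is limited). The gripper opens to 85 mm and grips with 20 to 120 N. Pads are 22 mm wide; open, the fingers measure 114 mm over their backs; the gripper's body (76 mm by 85 mm) begins 54 mm behind the grasp point. The pads swing forward as they close: fully open they stand 13 mm farther back than shut.
Start: joints at [1.171, 0.26, -0.138, 1.173, 0, 1.571], TCP at [0.204, 0.484, 0.231] pointing down, gripper open.
Joint ranges: [-2.78, 2.78], [-0.83, 1.72], [-1.28, 1.37], [-1.9, 2.12], [-1.57, 1.48], [-3.14, 3.14]. Speed limits (rad/s): [2.57, 2.57, 3.14, 3.14, 3.14, 3.14].

### API

Orientations are given as a unit quaternion [x, y, z, w].
In Python, from station import * gives the robot as it stands.
- The arm moves only by the shell command python3 -m pendant 'ROWS'. ROWS is JSON, a list of rows, each a list of 7 numbers: the shift along the tool's x, y, z in cm, then the turn, a rotation vector about the tool's x, y, z in rad, then the closure in counts, from 0 (fully open) to 255 (shut). In form: [[x, y, z, rx, ry, rz, hand], ...]. A call has 1 to 10 rows; each row is the pose to reach, as a shift and turn from the pose measured when the call began, along the tool's axes at that moment; what a row does not reach only later rows make up. A row lasts 1/10 s, in which the tool goes at most 50 mm and 8.59 degrees, less where a joint would pass 70% of its speed; a pose out of reach is approached as far as the arm can. A call with a gripper value outside its range is refused whole. The fingers move at their own pace and stop on an object; the grip force is fixed at half the most. Time passes only in rows, so rows that repeat a pose let the fingers close. It gives the time, the measured TCP pose, the force and the opening at its end, in the units of the state.
- get_state(): the state, without advancing time (a new reading comes with each control period).
- grab_frame(name): name is "scene" or "top" or "wrist"; returns the picture (400x640x3 uint8, red, green, blue); there is no depth.
- camera_model(name): a dict with "fx", "fy", "cx", "cy" (pixels), "k1" (the pictures are not rectified: a ray, as slopes to the right and down, at radius r is drawn at 1 + k1 r^2 times it, then the intrinsics apply), "xyz" and "orientation" of the camera in the world. Camera axes: x right, y up, looking along -z (the intrinsics and any distortion apply to the point x, -y, -z); pixel columns grow to the right and rows downward; lengths in m; the calibration is good to about 2 mm. A picture is of the moment at which its call begins: read the wrist's pose just before it. camera_model takes no time and is no camera call; for the wrist camera it gives the pose at the moment of the call.
- hand_in(): hands the job in, once; it reports no verdict.
The state is a dict: "t": time; "joint_pos": joint angles; "joint_velocities": joint speeds; "effort": joint torques, N m; "ee_pos": TCP position; "eef_rot": TCP orientation; "ft_force": force on the tool from outside, world axes, zero at the start; "torque": the same for the moment, N m; "gripper_width": opening from 0.0 (shut) to 1.0 (fully open).
Only numpy, scipy, OpenCV 4.12 (cv2) and the standard library are available. Lean on these libraries where they do the work, as an engineer would, in place of code of your own. Each camera call takes 0.05 s, during which the arm holds its last target.

## Working session

There is one attempt and no reset: what is moved stays moved. The work goes in short steps, Python scripts to look and compute and a shell command to move; the robot and the scene stay as the last step left them, time stands still between calls to the robot, and variables do not carry over. Pictures are saved under pics/ and viewed, and the job is handed in when it is done.

```bash
ls; mkdir -p pics
python3 - <<'E'
from station import *
import cv2
print(get_state())
for n in ("scene","top","wrist"):
    print(n,camera_model(n))
    cv2.imwrite(f"pics/{n}0.png",grab_frame(n)[:,:,::-1])
E
```

```text
pics
{'t': 0.0, 'joint_pos': array([ 1.17097851e+00,  2.60687714e-01, -1.39398502e-01,  1.17268737e+00,
        3.66499141e-05,  1.57077523e+00]), 'joint_velocities': array([-0.00072073,  0.00018263,  0.0006581 ,  0.00139226,  0.00080979,
        0.00130217]), 'effort': array([ 4.39259082e-06, -4.05676568e+01,  2.53923637e+01,  1.87088340e-02,
       -4.23745587e-04, -1.61371183e-07]), 'ee_pos': array([0.20407695, 0.48296283, 0.23045183]), 'eef_rot': array([ 8.33435593e-01,  5.52615720e-01, -8.34098948e-04,  5.31043330e-04]), 'ft_force': array([-1.25708377, -0.03374939, -0.44392504]), 'torque': array([-0.00029744, -0.0430013 ,  0.00525832]), 'gripper_width': 1.0024727449190727}
scene {'fx': 404.6402885788124, 'fy': 404.6402885788124, 'cx': 322.4732954868733, 'cy': 198.9730851356806, 'k1': -0.016890289508496862, 'xyz': array([-0.03386367, -0.39992325,  0.98677497]), 'orientation': array([ 0.30136037, -0.16801306, -0.45731937,  0.81964171])}
top {'fx': 439.5775924295436, 'fy': 439.5775924295436, 'cx': 316.2561207541225, 'cy': 203.18046787560183, 'k1': 0.035819836923113975, 'xyz': array([0.33009168, 0.00989439, 1.34304861]), 'orientation': array([-0.06939069,  0.07704023,  0.73963495, -0.66497359])}
wrist {'fx': 309.51403360389384, 'fy': 309.51403360389384, 'cx': 317.4430256285485, 'cy': 199.48947298672593, 'k1': -0.0431476884527909, 'xyz': array([0.14134097, 0.50967921, 0.37222213]), 'orientation': array([-0.11368129, -0.07462448,  0.54755444,  0.82564635])}
```

View pics/scene0.png

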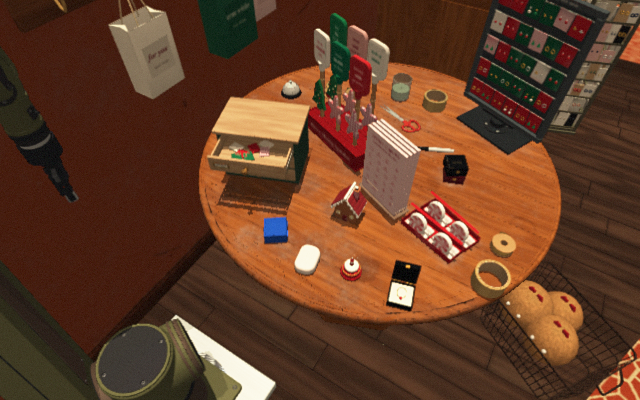

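View pics/top0.png

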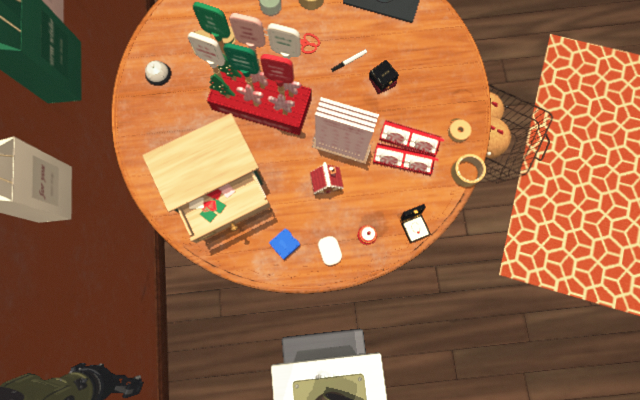

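View pics/wrist0.png

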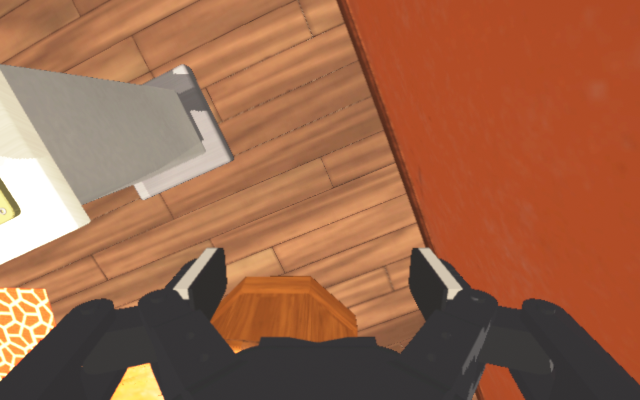

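```bash
cat > h.py <<'E'
import numpy as np, cv2
from scipy.spatial.transform import Rotation as R
def ray(cm,u,v):
    K=np.array([[cm['fx'],0,cm['cx']],[0,cm['fy'],cm['cy']],[0,0,1]])
    p=cv2.undistortPoints(np.array([[[u,v]]],float),K,np.array([cm['k1'],0,0,0,0]))[0,0]
    d=R.from_quat(cm['orientation']).apply([p[0],-p[1],-1.0])
    return np.array(cm['xyz']),d/np.linalg.norm(d)
def onz(cm,u,v,z):
    o,d=ray(cm,u,v); return o+d*(z-o[2])/d[2]
def tri(a,b):
    (o1,d1),(o2,d2)=a,b
    A=np.stack([d1,-d2],1); s=np.linalg.lstsq(A,o2-o1,rcond=None)[0]
    p,q=o1+s[0]*d1,o2+s[1]*d2
    return (p+q)/2,np.linalg.norm(p-q)
def proj(cm,P):
    P=np.atleast_2d(P); c=R.from_quat(cm['orientation']).inv().apply(P-cm['xyz'])
    x=c[:,0]/-c[:,2]; y=-c[:,1]/-c[:,2]; r=1+cm['k1']*(x*x+y*y)
    return np.stack([cm['fx']*x*r+cm['cx'],cm['fy']*y*r+cm['cy']],1)
def crop(img,x0,y0,w,h,s,name):
    c=img[y0:y0+h,x0:x0+w]; cv2.imwrite(name,cv2.resize(c,None,fx=s,fy=s,interpolation=cv2.INTER_CUBIC))
E
python3 - <<'E'
import cv2
from h import *
t=cv2.imread('pics/top0.png'); s=cv2.imread('pics/scene0.png')
crop(t,130,100,160,160,5/1.35,'pics/c_chest_t.png')
crop(s,195,80,130,150,4,'pics/c_chest_s.png')
a=cv2.resize(t[190:260,340:450],None,fx=5,fy=5,interpolation=cv2.INTER_CUBIC)
b=cv2.resize(s[240:320,330:440],None,fx=5,fy=5,interpolation=cv2.INTER_CUBIC)
cv2.imwrite('pics/c_case_t.png',a);cv2.imwrite('pics/c_case_s.png',b)
E
```

```text
(no output)
```

View pics/c_chest_t.png

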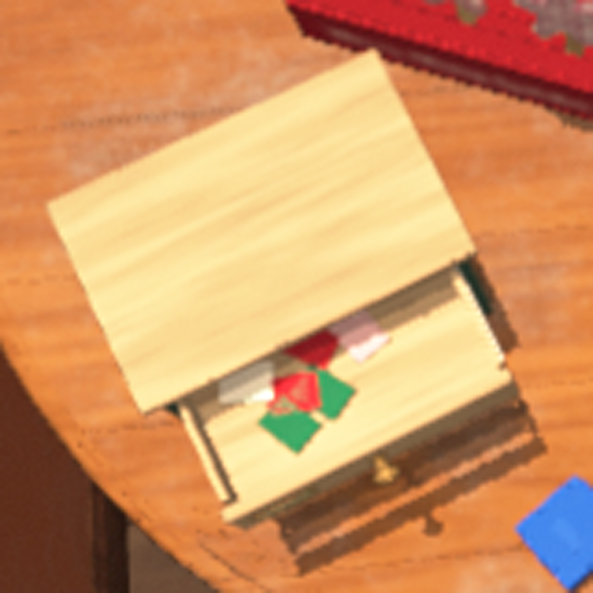

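View pics/c_chest_s.png

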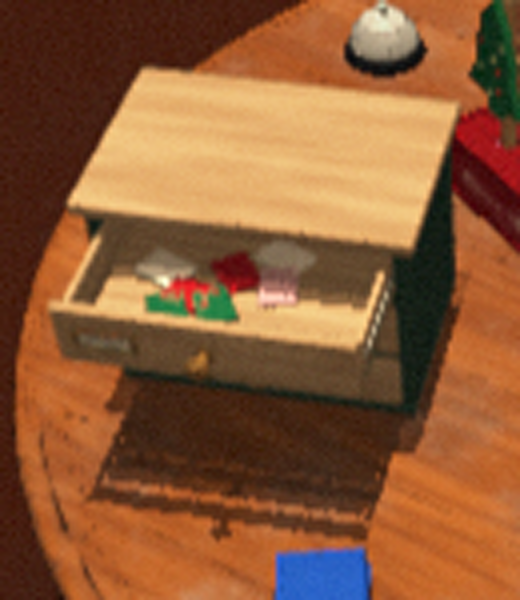

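View pics/c_case_t.png

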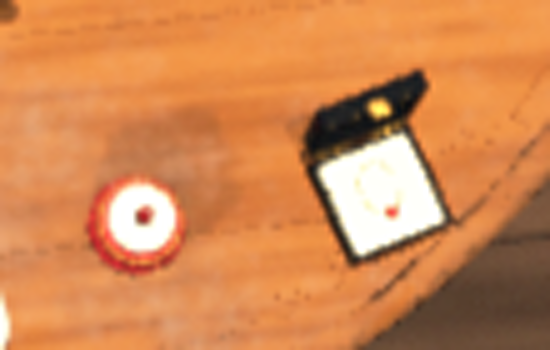

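View pics/c_case_s.png

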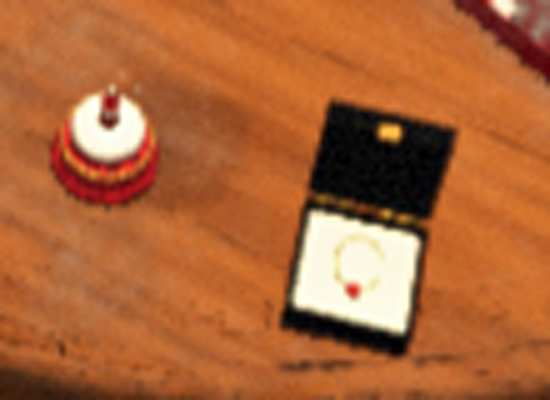

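```bash
cat > m1.py <<'E'
from station import *
from h import *
ct,cs=camera_model('top'),camera_model('scene')
t=cv2.imread('pics/top0.png'); s=cv2.imread('pics/scene0.png')
def pad(img,x0,y0,x1,y1):
    m=np.zeros(img.shape[:2],np.uint8)
    hsv=cv2.cvtColor(img,cv2.COLOR_BGR2HSV)
    m[y0:y1,x0:x1]=((hsv[...,1]<90)&(hsv[...,2]>150))[y0:y1,x0:x1]*255
    m=cv2.morphologyEx(m,cv2.MORPH_CLOSE,np.ones((5,5)))
    c=max(cv2.findContours(m,0,1)[0],key=cv2.contourArea)
    r=cv2.minAreaRect(c); return r,cv2.boxPoints(r),cv2.moments(c)
for n,img,b,cm in(('t',t,(398,210,440,250),ct),('s',s,(380,270,425,315),cs)):
    r,bx,M=pad(img,*b); print(n,r); c=(M['m10']/M['m00'],M['m01']/M['m00']); print('cent',c,onz(cm,*c,.022).round(4))
    for p in bx: print(p,onz(cm,*p,.022).round(4))
    if n=='t': a=ray(cm,*c)
    else: print('tri',tri(a,ray(cm,*c)))
# knob & others
E
python3 m1.py
```

```text
t ((415.69073486328125, 228.30413818359375), (20.408458709716797, 19.494646072387695), 66.03751373291016)
cent (415.72033898305085, 228.31638418079095) [ 0.4977 -0.3107  0.022 ]
[402.6392  222.93816] [ 0.5182 -0.2738  0.022 ]
[420.45364 215.02065] [ 0.5367 -0.3312  0.022 ]
[428.74228 233.67012] [ 0.4774 -0.3471  0.022 ]
[410.92783 241.58763] [ 0.4593 -0.2902  0.022 ]
s ((401.0294494628906, 293.88238525390625), (23.768489837646484, 19.645383834838867), 14.03624439239502)
cent (400.8616807398472, 293.91395255327706) [ 0.4945 -0.3142  0.022 ]
[387.11768 300.52945] [ 0.4587 -0.2918  0.022 ]
[391.8824 281.4706] [ 0.5152 -0.2785  0.022 ]
[414.94122 287.23532] [ 0.5317 -0.3378  0.022 ]
[410.1765  306.29416] [ 0.4751 -0.3491  0.022 ]
tri (array([ 0.49905587, -0.31314533,  0.0130966 ]), np.float64(0.000736594962048853))
```

```bash
cat > m2.py <<'E'
from station import *
from h import *
ct,cs=camera_model('top'),camera_model('scene')
T=lambda x,y:(130+x/3.7037-.5+.135,100+y/3.7037-.5+.135)
S=lambda x,y:(195+x/4-.375,80+y/4-.375)
pts={'BL':((48,205),(143,70)),'BR':((378,50),(460,105)),'FR':((475,250),(415,250)),'FL':((148,412),(70,207)),'knob':((386,474),(197,363)),
'drFL':((228,522),(50,305)),'drFR':((510,375),(372,352))}
for k,(a,b) in pts.items():
    p,e=tri(ray(ct,*T(*a)),ray(cs,*S(*b))); print(k,p.round(4),round(e,4))
    z={'knob':.16}.get(k,.2 if k[0]!='d' else .186)
    print('   ',onz(ct,*T(*a),z).round(4),onz(cs,*S(*b),z).round(4))
for n,a,b,z in(('globe',(367,234),(350,268),.03),('soap',(330,250),(307,260),.02),('house',(326,180),(347,205),.06),('blue',(285,244),(276,232),.02)):
    p,e=tri(ray(ct,*a),ray(cs,*b)); print(n,p.round(3),round(e,3),onz(ct,*a,z).round(3))
E
python3 m2.py
```

```text
BL [0.7531 0.4396 0.1955] 0.0014
    [0.7519 0.4374 0.2   ] [0.748  0.4352 0.2   ]
BR [0.8485 0.1917 0.1969] 0.0024
    [0.8479 0.1904 0.2   ] [0.844  0.1901 0.2   ]
FR [0.6888 0.1308 0.192 ] 0.0026
    [0.6854 0.1308 0.2   ] [0.6826 0.1246 0.2   ]
FL [0.5902 0.3727 0.1971] 0.0013
    [0.5901 0.3714 0.2   ] [0.5875 0.3704 0.2   ]
knob [0.5334 0.2123 0.1659] 0.0
    [0.5344 0.2133 0.16  ] [0.5375 0.2167 0.16  ]
drFL [0.5074 0.3215 0.1888] 0.0011
    [0.5074 0.3226 0.186 ] [0.5097 0.3237 0.186 ]
drFR [0.5995 0.1125 0.1715] 0.0094
    [0.5929 0.1145 0.186 ] [0.5918 0.1004 0.186 ]
globe [ 0.496 -0.162  0.016] 0.001 [ 0.495 -0.161  0.03 ]
soap [ 0.46  -0.045  0.008] 0.002 [ 0.46  -0.045  0.02 ]
house [ 0.67  -0.055  0.041] 0.004 [ 0.667 -0.055  0.06 ]
blue [0.494 0.089 0.005] 0.0 [0.492 0.088 0.02 ]
```

The case is the open black one at top (416,225) / scene (402,287). The blue box (285,244 / 276,230) has the excluded colour, and the black cube at (383,76 / 455,168) is on the far side and has no open lid. The enlarged crop shows a black tray with a white pad and pendant, with the lid leaning back, so that is the right one. Next I move in for a wrist-camera look.

```bash
cat > go.py <<'E'
import sys
from station import *
from h import *
def plan(x,y,z,yaw):
    s=get_state(); r=R.from_quat(s['eef_rot']); p=np.array(s['ee_pos'])
    a=np.deg2rad(yaw)
    X=np.array([-np.sin(a),np.cos(a),0]);Y=np.array([np.cos(a),np.sin(a),0]);Z=np.array([0,0,-1.])
    tr=R.from_matrix(np.stack([X,Y,Z],1))
    d=r.inv().apply(np.array([x,y,z])-p)*100; rv=(r.inv()*tr).as_rotvec()
    print('t',round(s['t'],2),'p',p.round(4),'w',round(s['gripper_width'],3),'F',np.round(s['ft_force'],1),'j',np.round(s['joint_pos'],2))
    print('shift cm',d.round(2),'rot',rv.round(4))
if __name__=='__main__': plan(*map(float,sys.argv[1:5]))
E
python3 go.py 0.45 -0.30 0.26 16.5
python3 - <<'E'
from station import *
from h import *
c=camera_model('wrist'); r=R.from_quat(c['orientation']); print(r.apply([0,0,-1]), r.apply([0,1,0]))
E
```

```text
t 0.15 p [0.2042 0.4831 0.2307] w 1.0 F [ 0.3  1.  -0.3] j [ 1.17  0.26 -0.14  1.17  0.    1.57]
shift cm [-62.57  53.13  -2.84] rot [-5.000e-04  1.400e-03 -6.878e-01]
[ 0.2478151  -0.10577498 -0.96301575] [-0.88717939  0.37458389 -0.2694432 ]
```

```bash
python3 -m pendant '[[-3.5,3,-0.2,0,0,-0.04,0],[-7,6,-0.4,0,0,-0.08,0],[-10.5,9,-0.5,0,0,-0.12,0],[-14,12,-0.7,0,0,-0.16,0],[-17.5,15,-0.8,0,0,-0.2,0],[-21,18,-1,0,0,-0.24,0],[-24.5,21,-1.2,0,0,-0.28,0],[-28,24,-1.4,0,0,-0.32,0],[-31.5,27,-1.5,0,0,-0.36,0],[-35,30,-1.7,0,0,-0.4,0]]'; python3 go.py 0.45 -0.30 0.26 16.5
```

```text
t: 1.15
ee_pos: [0.3442, 0.0422, 0.2482]
eef_rot: [0.706, 0.708, -0.0, 0.0]
ft_force: [1.2, 0.1, 0.1]
gripper_width: 1.0
t 1.15 p [0.3442 0.0422 0.2482] w 1.0 F [1.2 0.1 0.1] j [ 0.12 -0.06 -0.46  1.17 -0.    0.12]
shift cm [-34.24  10.51  -1.14] rot [-0.0003  0.0012 -0.2859]
```

```bash
python3 -m pendant '[[-4,1.2,-0.1,0,0,-0.04,255],[-8,2.4,-0.3,0,0,-0.08,255],[-12,3.6,-0.4,0,0,-0.12,255],[-16,4.9,-0.5,0,0,-0.15,255],[-20,6.1,-0.7,0,0,-0.18,255],[-24,7.4,-0.8,0,0,-0.21,255],[-28,8.6,-0.9,0,0,-0.24,255],[-31,9.6,-1,0,0,-0.27,255],[-34,10.5,-1.1,0,0,-0.286,255],[-34.2,10.5,-1.1,0,0,-0.286,255]]'; python3 -m pendant '[[0,0,0,0,0,0,255],[0,0,0,0,0,0,255]]'
python3 - <<'E'
from station import *
import numpy as np,cv2,pickle
cm=camera_model('wrist'); f=grab_frame('wrist')
cv2.imwrite('pics/w1.png',f[:,:,::-1]); pickle.dump(cm,open('w1.pkl','wb')); print(cm['xyz'],get_state()['ee_pos'])
E
```

```text
t: 2.15
ee_pos: [0.4509, -0.303, 0.2588]
eef_rot: [0.599, 0.8, -0.001, 0.001]
ft_force: [-0.4, 0.4, -0.7]
gripper_width: -0.001
t: 2.35
ee_pos: [0.4505, -0.3024, 0.2583]
eef_rot: [0.599, 0.8, -0.001, 0.0]
ft_force: [-0.2, 0.2, 0.4]
gripper_width: 0.004
[ 0.38512213 -0.32139571  0.40010764] [ 0.45046555 -0.30210331  0.25856879]
```

View pics/w1.png

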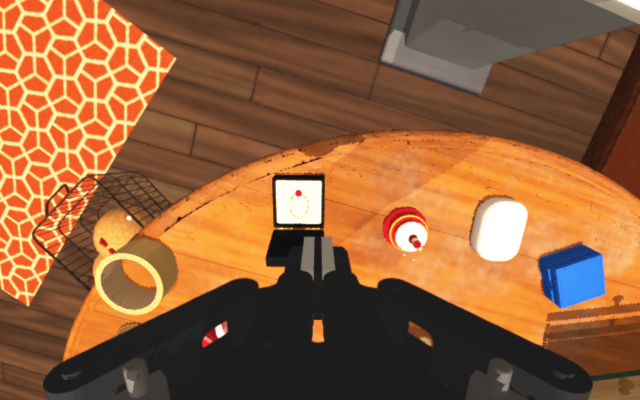

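```bash
cat > m3.py <<'E'
from h import *
import pickle
cm=pickle.load(open('w1.pkl','rb')); f=cv2.imread('pics/w1.png')
x0,y0,x1,y1=262,165,335,228
hsv=cv2.cvtColor(f,cv2.COLOR_BGR2HSV)
m=np.zeros(f.shape[:2],np.uint8); m[y0:y1,x0:x1]=((hsv[...,1]<90)&(hsv[...,2]>150))[y0:y1,x0:x1]*255
m=cv2.morphologyEx(m,cv2.MORPH_CLOSE,np.ones((9,9)))
c=max(cv2.findContours(m,0,1)[0],key=cv2.contourArea); r=cv2.minAreaRect(c);b=cv2.boxPoints(r);print(r)
for z in(.020,.022):
    P=np.array([onz(cm,*p,z) for p in b]);print(z,P.mean(0).round(4))
    for i in range(4):
        d=P[(i+1)%4]-P[i];print(P[i].round(4),np.linalg.norm(d).round(4),(np.rad2deg(np.arctan2(d[1],d[0]))%90).round(1))
import sys; sys.argv=['x']
wr=ray(cm,*r[0])
from station import camera_model
print(tri(wr,ray(camera_model('top'),415.7,228.3)),tri(wr,ray(camera_model('scene'),400.95,293.9)))
crop(f,250,160,100,110,5,'pics/w1c.png')
E
python3 m3.py
```

```text
((298.0, 201.5), (43.0, 46.0), 90.0)
0.02 [ 0.497  -0.3151  0.02  ]
[ 0.4775 -0.3504  0.02  ] 0.0577 16.3
[ 0.4613 -0.295   0.02  ] 0.0571 16.5
[ 0.5161 -0.2788  0.02  ] 0.06 16.4
[ 0.533  -0.3363  0.02  ] 0.0572 14.2
0.022 [ 0.4964 -0.3152  0.022 ]
[ 0.4771 -0.3502  0.022 ] 0.0574 16.3
[ 0.4609 -0.2952  0.022 ] 0.0568 16.5
[ 0.5154 -0.279   0.022 ] 0.0597 16.4
[ 0.5323 -0.3362  0.022 ] 0.0569 14.2
(array([ 0.50016928, -0.3147849 ,  0.00595046]), np.float64(0.0009014072301120276)) (array([ 0.49672456, -0.31464735,  0.01847803]), np.float64(0.0011998453447840812))
```

View pics/w1c.png

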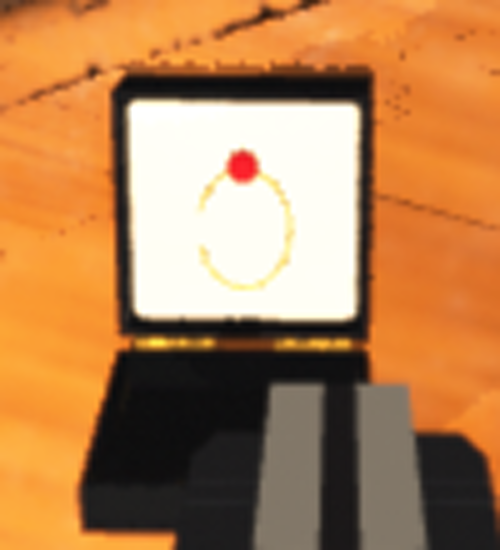

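```bash
python3 go.py 0.5765 -0.2915 0.07 16.2
```

```text
t 2.4 p [ 0.4505 -0.3021  0.2586] w 0.004 F [ 0.5 -0.1  0.1] j [-0.59  0.28 -0.04  1.25 -0.   -0.88]
shift cm [-2.51 12.41 18.85] rot [-0.001   0.0014  0.0029]
```

```bash
python3 -m pendant '[[-0.8,4,0,0,0,0,255],[-1.6,8,0,0,0,0,255],[-2.5,12.4,0,0,0,0,255],[-2.5,12.4,3,0,0,0,255],[-2.5,12.4,7,0,0,0,255],[-2.5,12.4,11,0,0,0,255],[-2.5,12.4,15,0,0,0,255],[-2.5,12.4,17,0,0,0,255],[-2.5,12.4,18.4,0,0,0,255],[-2.5,12.4,18.4,0,0,0,255]]'
python3 - <<'E'
from station import *
import numpy as np,cv2,pickle
f=grab_frame('scene'); c=f[220:330,330:490,::-1]
cv2.imwrite('pics/s2.png',cv2.resize(c,None,fx=4,fy=4,interpolation=2))
E
```

```text
t: 3.4
ee_pos: [0.5743, -0.2892, 0.0722]
eef_rot: [0.599, 0.801, -0.001, -0.002]
ft_force: [0.1, 0.2, -0.5]
gripper_width: 0.001
```

View pics/s2.png

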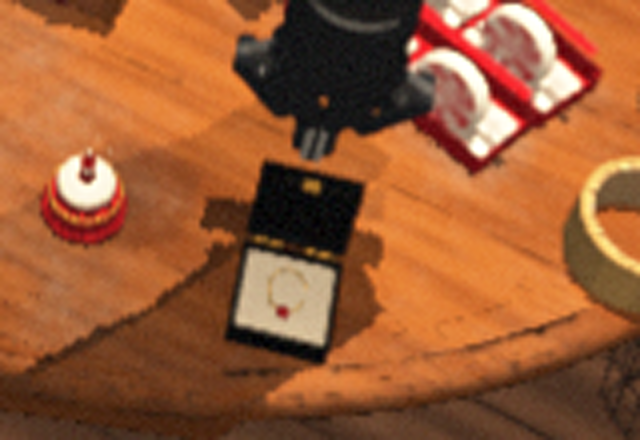

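The shut fingers stand behind the lid, roughly centred on it (crop about 315,140). Now I push it forward.

```bash
python3 -m pendant '[[0,-1,0,0,0,0,255],[0,-2,0,0,0,0,255],[0,-3,0,0,0,0,255],[0,-3.7,0,0,0,0,255],[0,-4.4,0,0,0,0,255],[0,-5.1,0,0,0,0,255],[0,-5.8,0,0,0,0,255],[0,-6.4,0,0,0,0,255],[0,-7,0,0,0,0,255],[0,-7,0,0,0,0,255]]'
python3 - <<'E'
from station import *
import numpy as np,cv2,pickle
f=grab_frame('scene'); c=f[220:330,330:490,::-1]
cv2.imwrite('pics/s3.png',cv2.resize(c,None,fx=4,fy=4,interpolation=2))
E
```

```text
t: 4.45
ee_pos: [0.5073, -0.3099, 0.074]
eef_rot: [0.599, 0.801, -0.001, -0.001]
ft_force: [-0.3, -0.5, 0.8]
gripper_width: -0.002
```

View pics/s3.png

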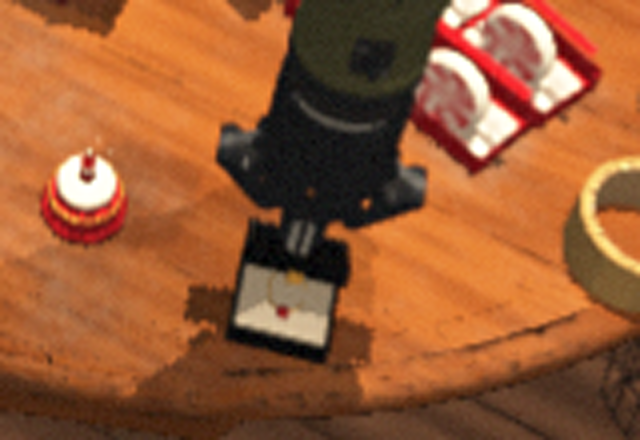

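The lid is part way down with the fingers behind it, so I push a little further and wait.

```bash
python3 -m pendant '[[0,-0.7,0,0,0,0,255],[0,-1.4,0,0,0,0,255],[0,-2,0,0,0,0,255],[0,-2,0,0,0,0,255],[0,-1,-2,0,0,0,255],[0,0,-5,0,0,0,255],[0,0,-8,0,0,0,0],[0,-2,-11,0,0,0,0],[0,-4,-13,0,0,0,0],[0,-5,-15,0,0,0,0]]';python3 -m pendant '[[0,0,0,0,0,0,0],[0,0,0,0,0,0,0],[0,0,0,0,0,0,0],[0,0,0,0,0,0,0]]'
python3 - <<'E'
from station import *
import numpy as np,cv2,pickle
f=grab_frame('scene'); c=f[220:330,330:490,::-1]
cv2.imwrite('pics/s4.png',cv2.resize(c,None,fx=4,fy=4,interpolation=2))
cm=camera_model('wrist'); f=grab_frame('wrist')
cv2.imwrite('pics/w4.png',f[:,:,::-1]); pickle.dump(cm,open('w4.pkl','wb')); print(cm['xyz'],get_state()['ee_pos'])
E
```

```text
t: 5.5
ee_pos: [0.4593, -0.3242, 0.2255]
eef_rot: [0.599, 0.801, -0.001, -0.001]
ft_force: [0.2, -0.2, -0.5]
gripper_width: 0.682
t: 5.9
ee_pos: [0.4593, -0.3235, 0.224]
eef_rot: [0.599, 0.801, -0.001, -0.002]
ft_force: [0.2, 0.3, -0.6]
gripper_width: 1.0
[ 0.39447401 -0.34294853  0.36605862] [ 0.45930669 -0.32363142  0.22429448]
```

View pics/s4.png

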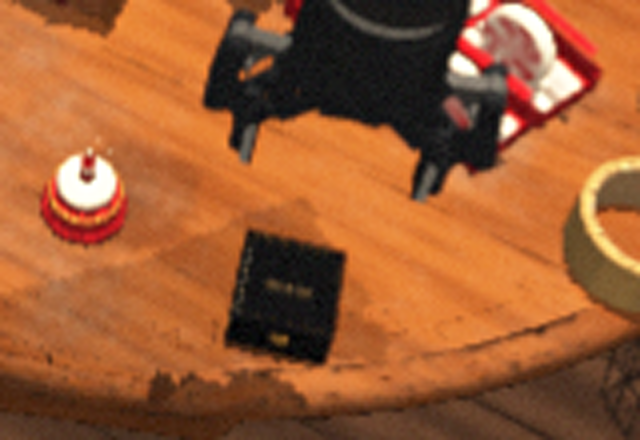

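View pics/w4.png

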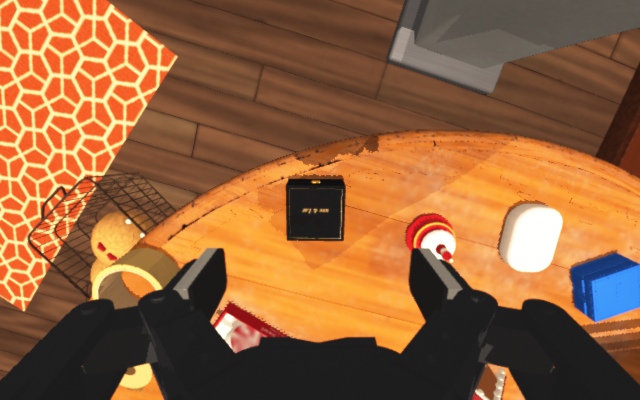

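The lid is shut: the crop shows a flat black box at wrist (316,210). I measure its position again.

```bash
cat > m4.py <<'E'
from h import *
import pickle
cm=pickle.load(open('w4.pkl','rb')); f=cv2.imread('pics/w4.png')
x0,y0,x1,y1=275,165,360,250
hsv=cv2.cvtColor(f,cv2.COLOR_BGR2HSV)
m=np.zeros(f.shape[:2],np.uint8); m[y0:y1,x0:x1]=(hsv[...,2]<70)[y0:y1,x0:x1]*255
m=cv2.morphologyEx(m,cv2.MORPH_OPEN,np.ones((5,5)))
c=max(cv2.findContours(m,0,1)[0],key=cv2.contourArea); r=cv2.minAreaRect(c);print(r,cv2.boundingRect(c))
crop(f,275,165,85,85,7,'pics/w4c.png')
E
python3 m4.py
```

```text
((314.5, 208.0), (58.0, 57.0), 90.0) (286, 179, 58, 59)
```

View pics/w4c.png

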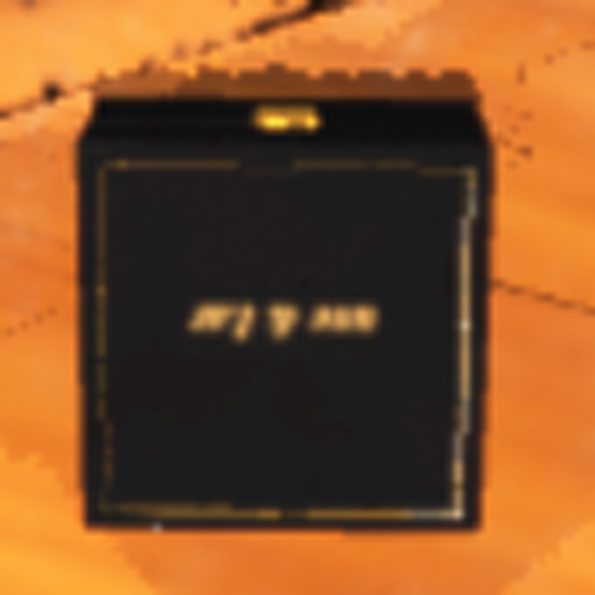

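```bash
cat > m5.py <<'E'
from h import *
import pickle
from station import camera_model
cs=camera_model('scene')
cm=pickle.load(open('w4.pkl','rb'))
W=lambda x,y:(275+x/7-.43,165+y/7-.43); S=lambda x,y:(330+x/4-.375,220+y/4-.375)
q=[(80,145),(492,148),(478,527),(86,527)]
P=np.array([onz(cm,*W(*p),.036) for p in q]);print(P.round(4),P.mean(0).round(4))
for i in range(4):
    d=P[(i+1)%4]-P[i];print(np.linalg.norm(d).round(4),(np.rad2deg(np.arctan2(d[1],d[0]))%90).round(1))
print(tri(ray(cm,*W(478,527)),ray(cs,*S(252,232))),tri(ray(cm,*W(86,527)),ray(cs,*S(346,251))))
E
python3 m5.py; python3 go.py 0.4975 -0.3145 0.03 16.2
```

```text
[[ 0.4757 -0.3542  0.036 ]
 [ 0.458  -0.2923  0.036 ]
 [ 0.5194 -0.2751  0.036 ]
 [ 0.5375 -0.3368  0.036 ]] [ 0.4977 -0.3146  0.036 ]
0.0643 16.0
0.0637 15.7
0.0643 16.4
0.0642 15.7
(array([ 0.51847121, -0.27626196,  0.03721211]), np.float64(0.0019524283814922963)) (array([ 0.53477163, -0.33651384,  0.0420156 ]), np.float64(0.0008133747224352499))
t 6.0 p [ 0.4593 -0.3236  0.2243] w 1.002 F [-0.1 -0.4  0.2] j [-0.61  0.33 -0.06  1.19 -0.   -0.9 ]
shift cm [-0.24  4.   19.41] rot [-0.0041 -0.0018  0.0038]
```

```bash
python3 -m pendant '[[-0.2,2,2,0,0,0,0],[-0.2,4,5,0,0,0,0],[-0.2,4,9,0,0,0.004,0],[-0.2,4,13,0,0,0.004,0],[-0.2,4,16,0,0,0.004,0],[-0.2,4,17.5,0,0,0.004,0],[-0.2,4,17.5,0,0,0.004,0]]'; python3 go.py 0.4977 -0.3146 0.001 16.0
```

```text
t: 6.7
ee_pos: [0.4952, -0.3124, 0.0457]
eef_rot: [0.6, 0.8, -0.001, -0.005]
ft_force: [-0.4, 0.2, 0.5]
gripper_width: 1.0
t 6.7 p [ 0.4952 -0.3124  0.0457] w 1.0 F [-0.4  0.2  0.5] j [-0.56  0.5  -0.28  0.8  -0.   -0.84]
shift cm [-0.31  0.22  4.47] rot [-0.0087 -0.0069  0.0037]
```

```bash
python3 -m pendant '[[-0.3,0.2,1,-0.009,-0.007,0.004,0],[-0.3,0.2,2,-0.009,-0.007,0.004,0],[-0.3,0.2,3,-0.009,-0.007,0.004,0],[-0.3,0.2,4,-0.009,-0.007,0.004,0],[-0.3,0.2,4.5,-0.009,-0.007,0.004,0],[-0.3,0.2,4.5,-0.009,-0.007,0.004,0]]'; python3 go.py 0.4977 -0.3146 0.001 16.0
```

```text
t: 7.3
ee_pos: [0.4969, -0.3142, -0.0002]
eef_rot: [0.602, 0.799, 0.0, -0.001]
ft_force: [-0.8, 0.2, 0.4]
gripper_width: 0.994
t 7.3 p [ 4.969e-01 -3.142e-01 -2.000e-04] w 0.994 F [-0.8  0.2  0.4] j [-0.56  0.55 -0.33  0.69  0.   -0.84]
shift cm [-0.06  0.07 -0.12] rot [-0.0007 -0.0012 -0.0003]
```

```bash
python3 -m pendant '[[0,0,0,0,0,0,60],[0,0,0,0,0,0,255],[0,0,0,0,0,0,255],[0,0,0,0,0,0,255],[0,0,0,0,0,0,255],[0,0,0,0,0,0,255]]'
python3 - <<'E'
from station import *
import cv2
f=grab_frame('scene'); c=f[220:330,330:490,::-1]
cv2.imwrite('pics/s6.png',cv2.resize(c,None,fx=4,fy=4,interpolation=2))
cv2.imwrite('pics/w6.png',grab_frame('wrist')[:,:,::-1])
E
```

```text
t: 7.9
ee_pos: [0.4972, -0.3144, 0.0003]
eef_rot: [0.602, 0.799, 0.0, -0.0]
ft_force: [0.2, -0.1, 3.4]
gripper_width: 0.765
```

View pics/s6.png

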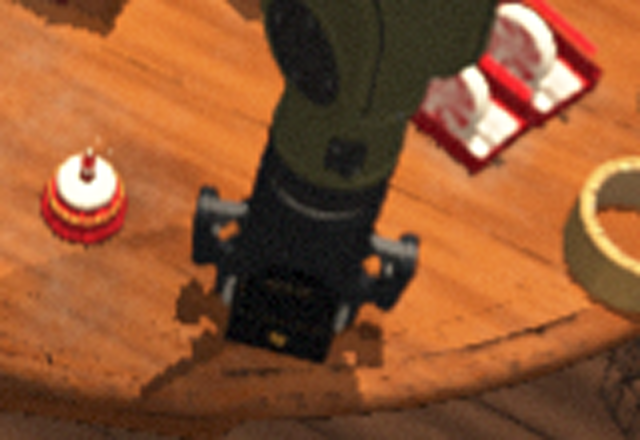

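View pics/w6.png

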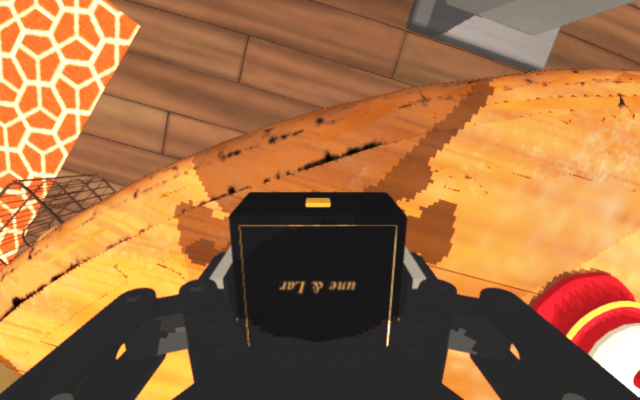

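```bash
python3 -m pendant '[[0,0,-0.5,0,0,0,255],[0,0,-1.5,0,0,0,255],[0,0,-3,0,0,0,255],[0,0,-6,0,0,0,255],[0,0,-10,0,0,0,255],[0,0,-14,0,0,0,255],[0,-1,-18,0,0,0,255],[0,-2,-22,0,0,0,255],[0,-3,-26,0,0,0,255],[0,-4,-30,0,0,0,255]]'; python3 go.py 0.46 0.14 0.33 21.4
```

```text
t: 9.0
ee_pos: [0.4579, -0.3252, 0.3025]
eef_rot: [0.602, 0.799, 0.0, -0.0]
ft_force: [0.8, -0.4, -0.9]
gripper_width: 0.761
t 9.0 p [ 0.4579 -0.3252  0.3025] w 0.761 F [ 0.8 -0.4 -0.9] j [-0.62  0.31  0.11  1.38  0.   -0.9 ]
shift cm [44.66 13.01 -2.73] rot [-0.0001 -0.0004 -0.0944]
```

```bash
python3 -m pendant '[[4,1.2,-0.4,0,0,-0.01,255],[8.5,2.5,-0.8,0,0,-0.02,255],[13,3.9,-1.2,0,0,-0.03,255],[17.5,5.2,-1.6,0,0,-0.04,255],[22,6.5,-2,0,0,-0.05,255],[26.5,7.8,-2.4,0,0,-0.06,255],[31,9.1,-2.7,0,0,-0.07,255],[35.5,10.4,-2.7,0,0,-0.08,255],[40,11.7,-2.7,0,0,-0.09,255],[44,12.9,-2.7,0,0,-0.094,255]]'; python3 go.py 0.65 0.25 0.35 21.4
```

```text
t: 10.0
ee_pos: [0.4599, 0.1354, 0.3304]
eef_rot: [0.563, 0.826, 0.0, -0.0]
ft_force: [0.8, 0.5, -0.8]
gripper_width: 0.765
t 10.0 p [0.4599 0.1354 0.3304] w 0.765 F [ 0.8  0.5 -0.8] j [ 0.29  0.16 -0.02  1.4   0.   -0.09]
shift cm [ 3.72 21.88 -1.95] rot [ 0.0006 -0.0004  0.0006]
```

```bash
python3 -m pendant '[[0.7,4,-0.5,0,0,0,255],[1.4,8,-1,0,0,0,255],[2.1,12,-1.5,0,0,0,255],[2.8,16,-2,0,0,0,255],[3.4,19.5,-2,0,0,0,255],[3.7,21.8,-2,0,0,0,255],[3.7,21.8,-2,0,0,0,255],[3.7,21.8,-2,0,0,0,255]]'
python3 - <<'E'
from station import *
import numpy as np,cv2,pickle
cm=camera_model('wrist'); f=grab_frame('wrist')
cv2.imwrite('pics/w7.png',f[:,:,::-1]); pickle.dump(cm,open('w7.pkl','wb')); print(cm['xyz'],get_state()['ee_pos'])
E
```

```text
t: 10.8
ee_pos: [0.649, 0.2495, 0.3498]
eef_rot: [0.563, 0.826, -0.0, -0.001]
ft_force: [-0.5, -0.5, -1.5]
gripper_width: 0.762
[0.58572182 0.22458186 0.49151927] [0.6486063  0.24912914 0.35061261]
```

View pics/w7.png

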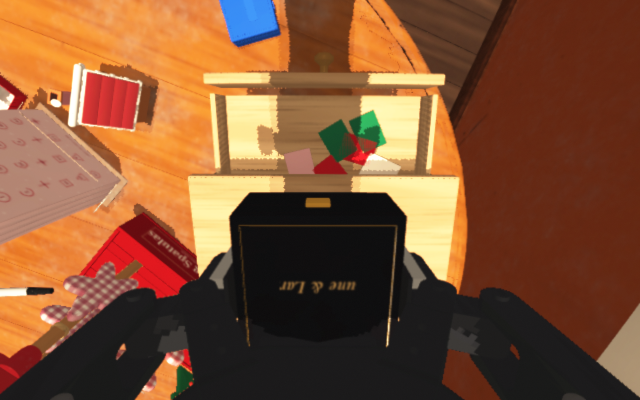

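```bash
python3 -c "
from h import *
f=cv2.imread('pics/w7.png'); crop(f,180,45,290,140,2.7,'pics/w7c.png')"
```

```text
(no output)
```

View pics/w7c.png

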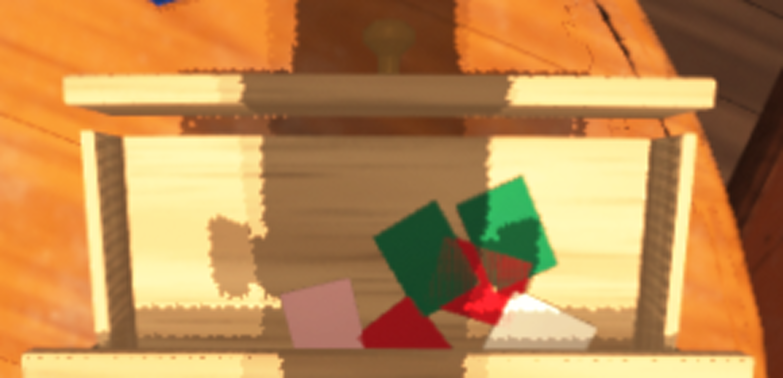

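```bash
cat > m6.py <<'E'
from h import *
import pickle
from station import camera_model
ct,cs=camera_model('top'),camera_model('scene')
cm=pickle.load(open('w7.pkl','rb'))
W=lambda x,y:(180+x/2.7-.31,45+y/2.7-.31)
a=np.deg2rad(21.4);O=np.array([.7128,.2794,0]);Rm=np.array([[np.cos(a),np.sin(a),0],[-np.sin(a),np.cos(a),0],[0,0,1]])
q={'bdL':((22,353),.2),'bdR':((754,355),.2),'frInL':((65,105),.186),'frInR':((714,108),.186),'frOutL':((64,78),.186),'frOutR':((716,79),.186),'knobtip':((388,22),.17),
'flL':((122,136),.139),'flR':((650,138),.139),'sideL':((83,132),.175),'sideR':((695,134),.175),'sideLin':((97,132),.175),'sideRin':((680,134),.175)}
for k,(p,z) in q.items():
    P=onz(cm,*W(*p),z); print(k,P.round(4),'chest',(Rm@(P-O)).round(4))
T=lambda x,y:(130+x/3.7037-.5+.135,100+y/3.7037-.5+.135)
print('bdL tri',tri(ray(cm,*W(22,353)),ray(ct,*T(475,250))),'bdR',tri(ray(cm,*W(754,355)),ray(ct,*T(148,412))))
print('frOutR',tri(ray(cm,*W(716,79)),ray(ct,*T(228,522))))
E
python3 m6.py
```

```text
bdL [0.6846 0.1291 0.2   ] chest [-0.0811 -0.1296  0.2   ]
bdR [0.5895 0.373  0.2   ] chest [-0.0806  0.1322  0.2   ]
frInL [0.5988 0.1152 0.186 ] chest [-0.166  -0.1113  0.186 ]
frInR [0.5171 0.3256 0.186 ] chest [-0.1654  0.1144  0.186 ]
frOutL [0.5904 0.1123 0.186 ] chest [-0.1749 -0.1109  0.186 ]
frOutR [0.5082 0.3219 0.186 ] chest [-0.1749  0.1142  0.186 ]
knobtip [0.5308 0.2092 0.17  ] chest [-0.1951  0.001   0.17  ]
flL [0.604  0.1234 0.139 ] chest [-0.1582 -0.1055  0.139 ]
flR [0.5267 0.3221 0.139 ] chest [-0.1577  0.1077  0.139 ]
sideL [0.6059 0.12   0.175 ] chest [-0.1577 -0.1094  0.175 ]
sideR [0.5253 0.3269 0.175 ] chest [-0.1573  0.1126  0.175 ]
sideLin [0.6041 0.1248 0.175 ] chest [-0.1576 -0.1043  0.175 ]
sideRin [0.5273 0.3218 0.175 ] chest [-0.1572  0.1071  0.175 ]
bdL tri (array([0.68370968, 0.13039071, 0.20390512]), np.float64(0.0008782551218634464)) bdR (array([0.58918338, 0.37008705, 0.20511991]), np.float64(0.00075782034283793))
frOutR (array([0.50772238, 0.32286179, 0.18389465]), np.float64(0.000535485985282099))
```

```bash
cat >> m6.py <<'E'
print('card',tri(ray(cm,*W(522,176)),ray(ct,*T(297,454))),tri(ray(cm,*W(556,265)),ray(ct,*T(261,425))))
E
python3 m6.py | tail -1; python3 go.py 0.6145 0.191 0.26 21.4
```

```text
card (array([0.55963484, 0.28020318, 0.14274894]), np.float64(0.001687650272254235)) (array([0.58721712, 0.31007924, 0.12879948]), np.float64(0.00033612174746137436))
t 10.85 p [0.6486 0.2491 0.3506] w 0.768 F [-1.  -0.1 -0.8] j [ 0.37  0.6   0.71  1.69  0.   -0.01]
shift cm [-4.17 -5.3   9.06] rot [-0.0004 -0.0003  0.0006]
```

Floor height comes out at 0.129 to 0.143 m, which fits the stated 0.139. The drawer is about 0.10 m open. I move over the free part on the robot-right side of the drawer.

```bash
python3 -m pendant '[[-2,-2.5,1,0,0,0,255],[-4.2,-5.3,3,0,0,0,255],[-4.2,-5.3,6,0,0,0,255],[-4.2,-5.3,9,0,0,0,255],[-4.2,-5.3,9,0,0,0,255],[-4.2,-5.3,9,0,0,0,255]]'; python3 go.py 0.6145 0.191 0.142 21.4;  python3 - <<'E'
from station import *
import numpy as np,cv2,pickle
cm=camera_model('wrist'); f=grab_frame('wrist')
cv2.imwrite('pics/w8.png',f[:,:,::-1]); pickle.dump(cm,open('w8.pkl','wb'))
f=grab_frame('scene'); c=f[60:220,180:340,::-1]
cv2.imwrite('pics/s8.png',cv2.resize(c,None,fx=3.7,fy=3.7,interpolation=2))
E
```

```text
t: 11.45
ee_pos: [0.6135, 0.1901, 0.2619]
eef_rot: [0.563, 0.826, -0.0, -0.0]
ft_force: [-0.4, 0.2, -1.3]
gripper_width: 0.765
t 11.45 p [0.6135 0.1901 0.2619] w 0.765 F [-0.4  0.2 -1.3] j [ 0.3   0.46  0.25  1.36  0.   -0.07]
shift cm [ 0.04  0.13 11.99] rot [-0.0006 -0.0003  0.0003]
```

View pics/w8.png

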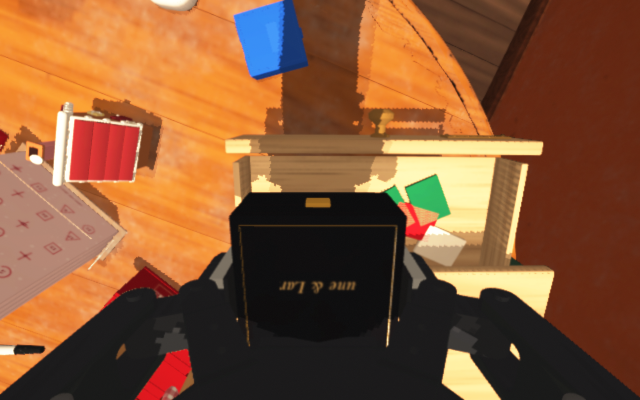

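View pics/s8.png

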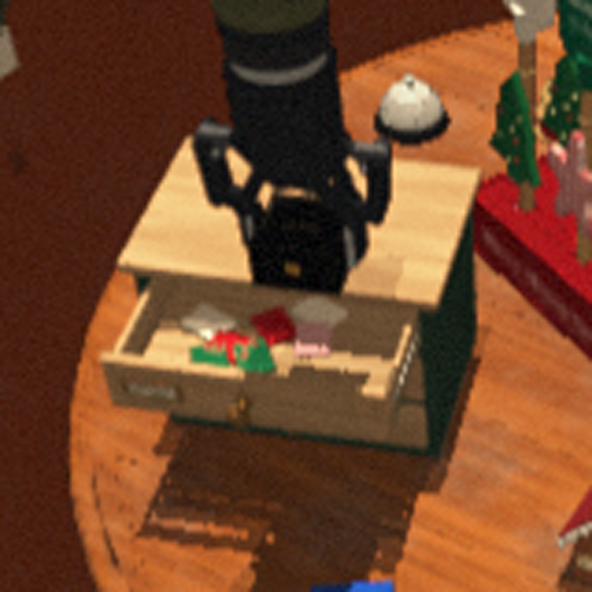

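```bash
cat > m7.py <<'E'
from h import *
import pickle
cm=pickle.load(open('w8.pkl','rb'))
a=np.deg2rad(21.4);O=np.array([.7128,.2794,0]);Rm=np.array([[np.cos(a),np.sin(a),0],[-np.sin(a),np.cos(a),0],[0,0,1]])
for n,u,v,z in(('caseFL bot',244,193,.262),('caseFR bot',396,193,.262),('frIn',240,154,.186),('frIn',530,154,.186),('bd',552,268,.2),('sideL',249,160,.175)):
    print(n,(Rm@(onz(cm,u,v,z)-O)).round(4))
print('tcp',Rm@(np.array([.6135,.1901,.262])-O))
f=cv2.imread('pics/w8.png'); crop(f,215,120,200,120,4,'pics/w8c.png')
E
python3 m7.py
```

```text
caseFL bot [-0.1568 -0.0817  0.262 ]
caseFR bot [-0.1568 -0.0097  0.262 ]
frIn [-0.1656 -0.1014  0.186 ]
frIn [-0.1663  0.1054  0.186 ]
bd [-0.083   0.1293  0.2   ]
sideL [-0.1598 -0.0977  0.175 ]
tcp [-0.12503734 -0.04691102  0.262     ]
```

View pics/w8c.png

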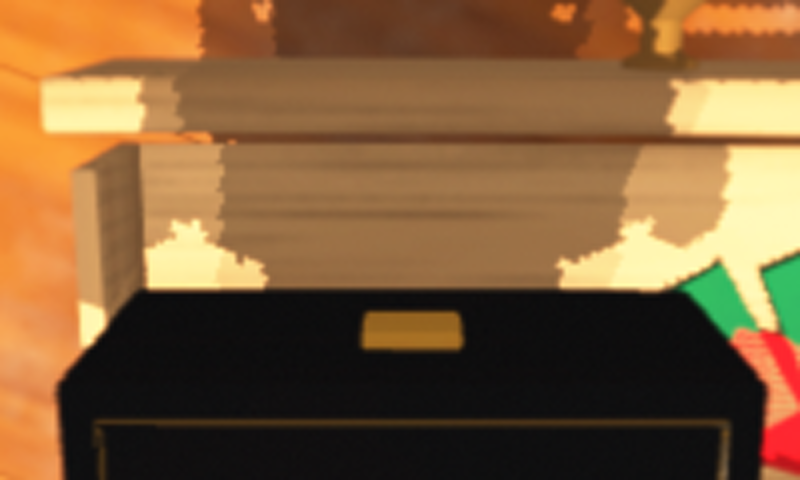

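```bash
python3 -m pendant '[[-0.1,-0.1,2,0,0,0,255],[-0.1,-0.1,4,0,0,0,255],[-0.1,-0.1,6,0,0,0,255],[-0.1,-0.1,7.5,0,0,0,255],[-0.1,-0.1,9,0,0,0,255],[-0.1,-0.1,10,0,0,0,255],[-0.1,-0.1,11,0,0,0,255],[-0.1,-0.1,11,0,0,0,255]]'; python3 go.py 0.6145 0.191 0.14 21.4;python3 - <<'E'
from station import *
import numpy as np,cv2,pickle
cm=camera_model('wrist'); f=grab_frame('wrist')
cv2.imwrite('pics/w9.png',f[:,:,::-1])
f=grab_frame('scene'); c=f[60:220,180:340,::-1]
cv2.imwrite('pics/s9.png',cv2.resize(c,None,fx=3.7,fy=3.7,interpolation=2))
E
```

```text
t: 12.35
ee_pos: [0.6149, 0.1898, 0.1527]
eef_rot: [0.563, 0.826, 0.001, 0.001]
ft_force: [-0.4, 0.1, -1.5]
gripper_width: 0.758
t 12.35 p [0.6149 0.1898 0.1527] w 0.758 F [-0.4  0.1 -1.5] j [ 0.3   0.5   0.03  1.09  0.   -0.08]
shift cm [0.12 0.   1.27] rot [ 0.0025 -0.0001  0.0009]
```

View pics/w9.png

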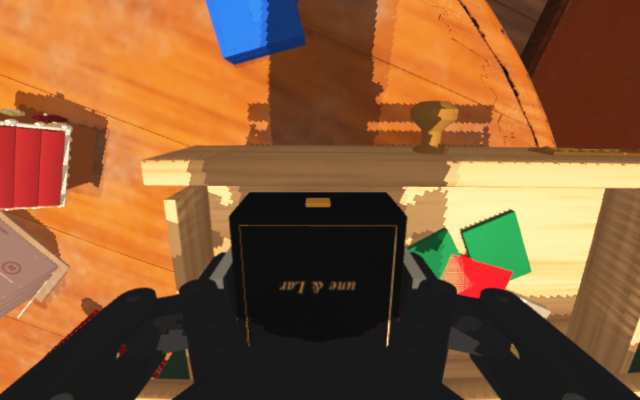

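View pics/s9.png

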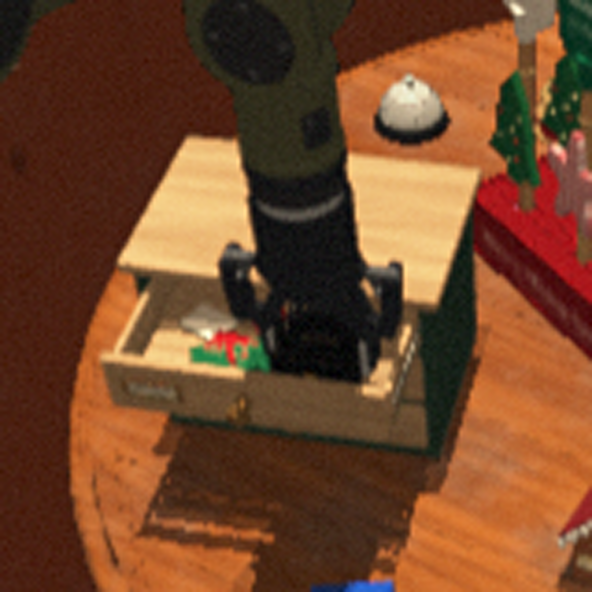

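The case is inside the drawer opening and clear of the front and the side. I lower it slowly.

```bash
python3 -m pendant '[[0,0,0.4,0,0,0,255],[0,0,0.8,0,0,0,255],[0,0,1.0,0,0,0,255],[0,0,1.1,0,0,0,255],[0,0,1.1,0,0,0,255]]'; python3 go.py 0.6145 0.191 0.139 21.4
```

```text
t: 12.95
ee_pos: [0.6154, 0.19, 0.1427]
eef_rot: [0.563, 0.826, 0.002, 0.001]
ft_force: [0.1, -0.4, -0.5]
gripper_width: 0.762
t 12.95 p [0.6154 0.19   0.1427] w 0.762 F [ 0.1 -0.4 -0.5] j [ 0.3   0.5   0.01  1.07  0.   -0.08]
shift cm [ 0.13 -0.05  0.37] rot [0.0039 0.     0.0008]
```

```bash
python3 -m pendant '[[0,0,0.15,0,0,0,255],[0,0,0.3,0,0,0,255],[0,0,0.35,0,0,0,255],[0,0,0.35,0,0,0,255]]'; python3 go.py 0.6145 0.191 0.139 21.4
```

```text
t: 13.35
ee_pos: [0.6153, 0.1899, 0.139]
eef_rot: [0.563, 0.826, 0.001, 0.001]
ft_force: [0.0, -0.3, -0.7]
gripper_width: 0.765
t 13.35 p [0.6153 0.1899 0.139 ] w 0.765 F [ 0.  -0.3 -0.7] j [ 0.3   0.51  0.    1.06  0.   -0.08]
shift cm [ 0.13 -0.04  0.  ] rot [ 0.0036 -0.      0.0007]
```

```bash
python3 -m pendant '[[0,0,0.1,0,0,0,255],[0,0,0.2,0,0,0,255],[0,0,0.2,0,0,0,255]]'; python3 go.py 0.6145 0.191 0.139 21.4
```

```text
t: 13.65
ee_pos: [0.6166, 0.1904, 0.1388]
eef_rot: [0.563, 0.826, 0.003, 0.002]
ft_force: [-0.5, 0.1, 5.4]
gripper_width: 0.764
t 13.65 p [0.6166 0.1904 0.1388] w 0.764 F [-0.5  0.1  5.4] j [ 0.3   0.51  0.    1.06  0.   -0.08]
shift cm [ 0.14 -0.17 -0.02] rot [ 0.0072 -0.      0.0007]
```

```bash
python3 -m pendant '[[0,0,0,0,0,0,255],[0,0,0,0,0,0,32],[0,0,0,0,0,0,32],[0,0,0,0,0,0,32],[0,0,0,0,0,0,32],[0,0,0,0,0,0,32]]'; python3 go.py 0.6145 0.191 0.139 21.4;python3 - <<'E'
from station import *
import numpy as np,cv2,pickle
f=grab_frame('wrist')
cv2.imwrite('pics/w10.png',f[:,:,::-1])
E
```

```text
t: 14.25
ee_pos: [0.6165, 0.1903, 0.1386]
eef_rot: [0.563, 0.826, 0.003, 0.002]
ft_force: [0.2, 0.3, 0.3]
gripper_width: 0.873
t 14.25 p [0.6165 0.1903 0.1386] w 0.873 F [0.2 0.3 0.3] j [ 0.3   0.51  0.    1.06  0.   -0.08]
shift cm [ 0.13 -0.16 -0.04] rot [ 0.0068 -0.0001  0.0007]
```

View pics/w10.png

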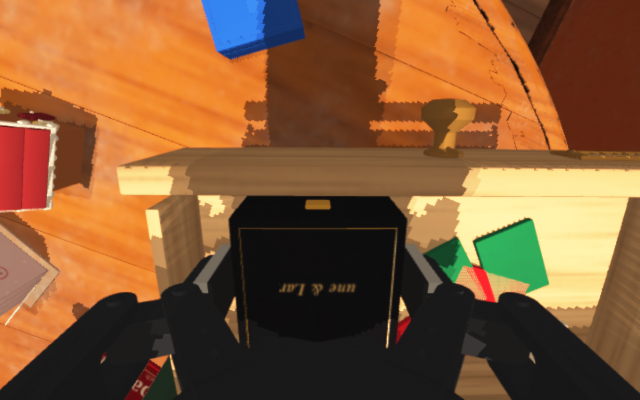

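The fingers are off both sides of the case and the force is about 0. I lift straight up.

```bash
python3 -m pendant '[[0,0,-0.6,0,0,0,32],[0,0,-1.2,0,0,0,32],[0,0,-2,0,0,0,32],[0,0,-3,0,0,0,32],[0,0,-4.5,0,0,0,32],[0,0,-7,0,0,0,32],[0,0,-10,0,0,0,32],[0,0,-13,0,0,0,100],[0,0,-16,0,0,0,255],[0,3,-18,0,0,0,255]]';python3 -m pendant '[[0,3,-0.5,0,0,0,255],[0,5,-1,0,0,0,255],[0,5,-1,0,0,0,255],[0,5,-1,0,0,0,255]]'
python3 - <<'E'
from station import *
import numpy as np,cv2,pickle
cm=camera_model('wrist'); f=grab_frame('wrist')
cv2.imwrite('pics/w11.png',f[:,:,::-1]); pickle.dump(cm,open('w11.pkl','wb'))
f=grab_frame('scene'); c=f[60:220,180:340,::-1]
cv2.imwrite('pics/s11.png',cv2.resize(c,None,fx=3.7,fy=3.7,interpolation=2))
E
```

```text
t: 15.3
ee_pos: [0.6412, 0.2, 0.3239]
eef_rot: [0.563, 0.826, 0.004, 0.003]
ft_force: [1.6, 0.7, 0.9]
gripper_width: 0.367
t: 15.7
ee_pos: [0.6876, 0.2182, 0.3341]
eef_rot: [0.563, 0.826, 0.003, 0.003]
ft_force: [-0.9, -0.2, 0.6]
gripper_width: -0.003
```

View pics/w11.png

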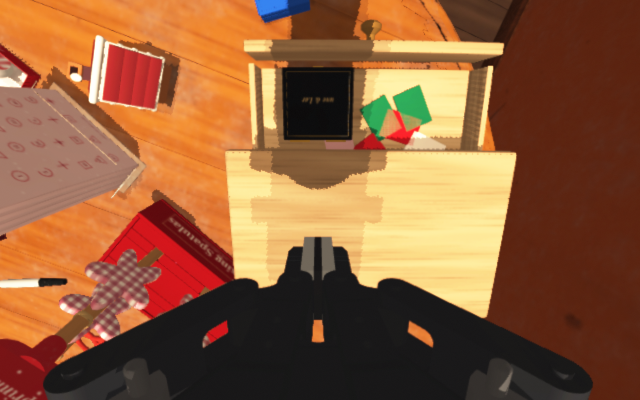

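View pics/s11.png

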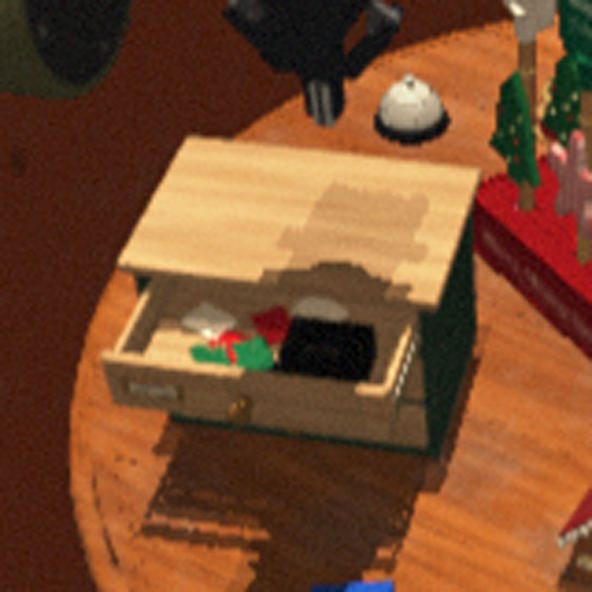

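The case lies flat and shut in the drawer, at wrist (318,104), clear of the front and sides. Now I go in front of the knob.

```bash
python3 go.py 0.490 0.1935 0.30 21.4; python3 go.py 0.490 0.1935 0.152 21.4
python3 - <<'E'
from h import *
import pickle
cm=pickle.load(open('w11.pkl','rb'))
f=cv2.imread('pics/w11.png'); crop(f,230,0,290,160,2.7,'pics/w11c.png')
E
```

```text
t 15.8 p [0.6867 0.2178 0.3346] w 0.001 F [-0.1  0.1 -0.9] j [ 0.31  0.64  0.76  1.68  0.   -0.07]
shift cm [  4.92 -19.23   3.3 ] rot [0.0084 0.0002 0.0003]
t 15.8 p [0.6867 0.2178 0.3346] w 0.001 F [-0.1  0.1 -0.9] j [ 0.31  0.64  0.76  1.68  0.   -0.07]
shift cm [  4.92 -19.35  18.1 ] rot [0.0084 0.0002 0.0003]
```

View pics/w11c.png

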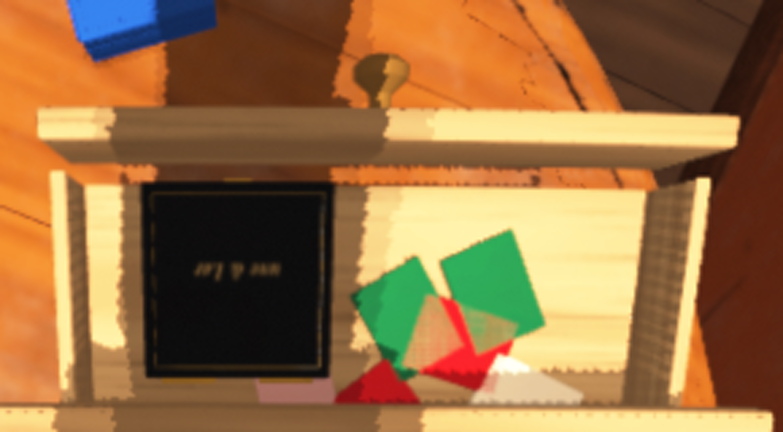

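```bash
python3 - <<'E'
from h import *
import pickle
cm=pickle.load(open('w11.pkl','rb'))
a=np.deg2rad(21.4);O=np.array([.7134,.2811,0]);Rm=np.array([[np.cos(a),np.sin(a),0],[-np.sin(a),np.cos(a),0],[0,0,1]])
W=lambda x,y:(230+x/2.7-.31,y/2.7-.31)
for p,z in(((380,57),.165),((381,72),.16),((38,108),.186),((740,118),.186)): print((Rm@(onz(cm,*W(*p),z)-O)).round(4))
E
python3 -m pendant '[[1,-4,0,0.008,0,0,255],[2,-8,0,0.008,0,0,255],[3,-12,1,0.008,0,0,255],[4.5,-16,2,0.008,0,0,255],[4.9,-19.3,3.3,0.008,0,0,255],[4.9,-19.3,6,0.008,0,0,255],[4.9,-19.3,10,0.008,0,0,255],[4.9,-19.3,13,0.008,0,0,255],[4.9,-19.3,13,0.008,0,0,255]]'; python3 go.py 0.490 0.1935 0.152 21.4
```

```text
[-0.1954 -0.0013  0.165 ]
[-0.192  0.     0.16 ]
[-0.1754 -0.1125  0.186 ]
[-0.1743  0.1128  0.186 ]
t: 16.7
ee_pos: [0.4854, 0.1914, 0.1995]
eef_rot: [0.563, 0.826, -0.003, -0.002]
ft_force: [0.3, -0.4, 0.2]
gripper_width: -0.002
t 16.7 p [0.4854 0.1914 0.1995] w -0.002 F [ 0.3 -0.4  0.2] j [ 0.38  0.28 -0.2   1.1  -0.    0.  ]
shift cm [0.03 0.54 4.75] rot [-0.0082  0.0003  0.0003]
```

```bash
python3 -m pendant '[[0,0.2,2,-0.008,0,0,255],[0,0.5,4,-0.008,0,0,255],[0,0.5,4.7,-0.008,0,0,255],[0,0.5,4.7,-0.008,0,0,255]]'; python3 go.py 0.490 0.1935 0.152 21.4
python3 - <<'E'
from station import *
import numpy as np,cv2,pickle
f=grab_frame('scene'); c=f[60:220,180:340,::-1]
cv2.imwrite('pics/s12.png',cv2.resize(c,None,fx=3.7,fy=3.7,interpolation=2))
f=grab_frame('top'); c=f[100:260,130:290,::-1]
cv2.imwrite('pics/t12.png',cv2.resize(c,None,fx=3.7,fy=3.7,interpolation=2))
E
```

```text
t: 17.1
ee_pos: [0.4892, 0.1929, 0.153]
eef_rot: [0.563, 0.826, -0.0, -0.0]
ft_force: [0.4, 0.7, 0.5]
gripper_width: 0.004
t 17.1 p [0.4892 0.1929 0.153 ] w 0.004 F [0.4 0.7 0.5] j [ 0.38  0.31 -0.28  0.98 -0.    0.  ]
shift cm [0.03 0.1  0.1 ] rot [-0.0007  0.0002  0.0002]
```

View pics/s12.png

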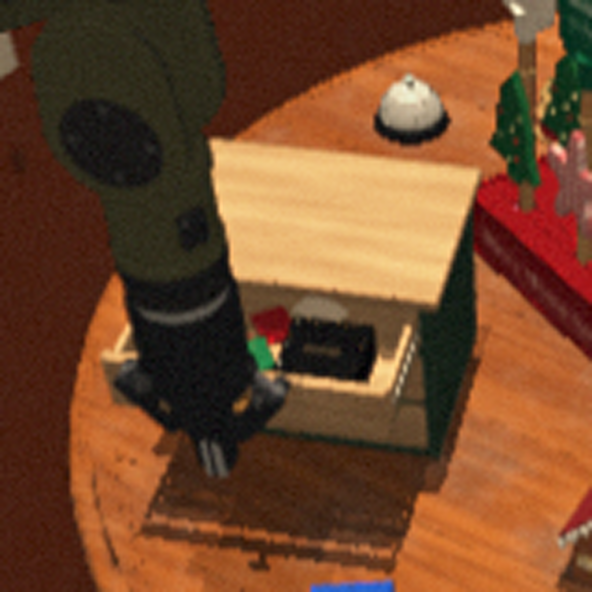

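View pics/t12.png

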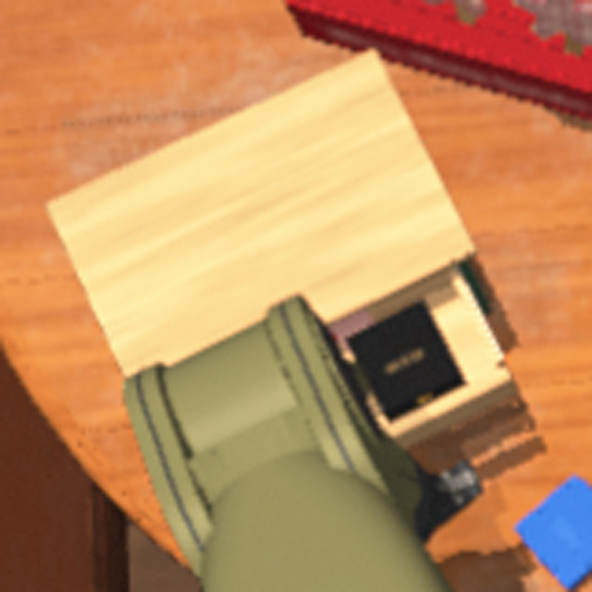

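```bash
python3 -m pendant '[[0,1.5,0,0,0,0,255],[0,2.7,0,0,0,0,255],[0,3.3,0,0,0,0,255],[0,3.7,0,0,0,0,255],[0,4.2,0,0,0,0,255],[0,4.8,0,0,0,0,255],[0,5.5,0,0,0,0,255],[0,6.2,0,0,0,0,255],[0,6.9,0,0,0,0,255],[0,7.5,0,0,0,0,255]]'
python3 - <<'E'
from station import *
import numpy as np,cv2,pickle
f=grab_frame('scene'); c=f[60:220,180:340,::-1]
cv2.imwrite('pics/s13.png',cv2.resize(c,None,fx=3.7,fy=3.7,interpolation=2))
E
```

```text
t: 18.2
ee_pos: [0.5608, 0.2209, 0.154]
eef_rot: [0.563, 0.826, 0.001, 0.001]
ft_force: [0.2, -0.9, 0.0]
gripper_width: -0.002
```

View pics/s13.png

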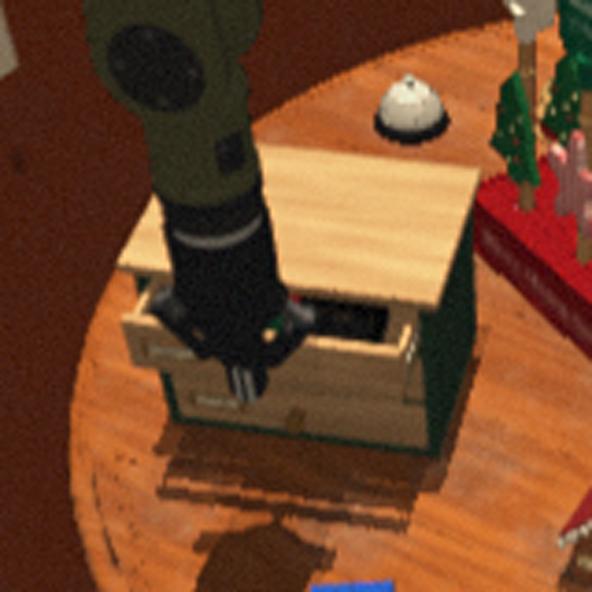

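The drawer moves with the knob. I carry on, more slowly near the catch.

```bash
python3 -m pendant '[[0,0.7,0,0,0,0,255],[0,1.4,0,0,0,0,255],[0,2.1,0,0,0,0,255],[0,2.8,0,0,0,0,255],[0,3.4,0,0,0,0,255],[0,3.9,0,0,0,0,255],[0,4.3,0,0,0,0,255],[0,4.5,0,0,0,0,255]]'; python3 go.py 0.6147 0.2424 0.153 21.4
```

```text
t: 19.05
ee_pos: [0.6031, 0.2375, 0.1539]
eef_rot: [0.563, 0.826, 0.0, 0.0]
ft_force: [-4.5, -2.0, 3.1]
gripper_width: 0.0
t 19.05 p [0.6031 0.2375 0.1539] w 0.0 F [-4.5 -2.   3.1] j [ 0.38  0.51  0.04  1.11 -0.    0.  ]
shift cm [0.04 1.26 0.1 ] rot [0.0011 0.0004 0.0002]
```

```bash
python3 -m pendant '[[0,0.4,0,0,0,0,255],[0,0.7,0,0,0,0,255],[0,1,0,0,0,0,255],[0,1.2,0,0,0,0,255],[0,1.2,0,0,0,0,255]]'; python3 go.py 0.6147 0.2424 0.153 21.4
```

```text
t: 19.55
ee_pos: [0.6145, 0.242, 0.154]
eef_rot: [0.563, 0.826, 0.0, 0.0]
ft_force: [-2.1, -1.0, 1.3]
gripper_width: 0.001
t 19.55 p [0.6145 0.242  0.154 ] w 0.001 F [-2.1 -1.   1.3] j [ 0.38  0.53  0.08  1.12 -0.    0.  ]
shift cm [0.03 0.04 0.1 ] rot [0.0012 0.0003 0.0002]
```

```bash
python3 -m pendant '[[0,0.15,0,0,0,0,255],[0,0.3,0,0,0,0,255],[0,0.4,0,0,0,0,255],[0,0.4,0,0,0,0,255]]'; python3 go.py 0.6147 0.2424 0.153 21.4
```

```text
t: 19.95
ee_pos: [0.6147, 0.2421, 0.1539]
eef_rot: [0.563, 0.826, -0.003, -0.002]
ft_force: [-9.7, -3.2, 6.5]
gripper_width: 0.0
t 19.95 p [0.6147 0.2421 0.1539] w 0.0 F [-9.7 -3.2  6.5] j [ 0.38  0.53  0.09  1.13 -0.    0.  ]
shift cm [0.03 0.02 0.09] rot [-0.0059  0.0003  0.0002]
```

```bash
python3 -m pendant '[[0,0.3,0,0,0,0,255],[0,0.5,0,0,0,0,255],[0,0.5,0,0,0,0,255]]'; python3 go.py 0.6147 0.2424 0.153 21.4
```

```text
t: 20.25
ee_pos: [0.6147, 0.2421, 0.1539]
eef_rot: [0.563, 0.826, -0.006, -0.004]
ft_force: [-12.9, -5.2, 8.5]
gripper_width: -0.001
t 20.25 p [0.6147 0.2421 0.1539] w -0.001 F [-12.9  -5.2   8.5] j [ 0.38  0.54  0.1   1.15 -0.    0.  ]
shift cm [0.03 0.02 0.09] rot [-0.0153  0.0003  0.0003]
```

The TCP stays put as the push rises to about 14 N, so the drawer is at its stop. I back off, then look.

```bash
python3 -m pendant '[[0,-0.5,0,0,0,0,255],[0,-1.5,0,0,0,0,255],[0,-4,0,0,0,0,255],[0,-8,0,0,0,0,255],[0,-12,-2,0,0,0,255],[0,-15,-5,0,0,0,255],[0,-15,-9,0,0,0,255],[-3,-15,-12,0,0,0,255],[-7,-15,-14,0,0,0,255],[-11,-15,-14,0,0,0,255]]';python3 -m pendant '[[-4,-1,0,0,0,0,255],[-8,-2,0,0,0,0,255],[-12,-3,0,0,0,0,255],[-12,-3,0,0,0,0,255],[-12,-3,0,0,0,0,255]]'
python3 - <<'E'
from station import *
from h import *
f=grab_frame('scene'); crop(f[:,:,::-1],180,60,160,160,3.7,'pics/s14.png')
t=grab_frame('top'); cv2.imwrite('pics/t14.png',t[:,:,::-1]);cv2.imwrite('pics/sf14.png',f[:,:,::-1])
s=get_state();print(s['t'],s['ft_force'],s['joint_velocities'].round(3))
E
```

```text
t: 21.25
ee_pos: [0.5204, 0.0856, 0.3004]
eef_rot: [0.563, 0.827, -0.003, -0.001]
ft_force: [1.2, 1.0, -0.3]
gripper_width: 0.003
t: 21.75
ee_pos: [0.5372, -0.0379, 0.3009]
eef_rot: [0.564, 0.826, -0.002, -0.0]
ft_force: [0.5, 0.4, 0.4]
gripper_width: 0.004
21.85 [ 0.3688804  -0.25507464 -0.22888671] [ 0.018 -0.003 -0.003  0.003 -0.002 -0.001]
```

View pics/s14.png

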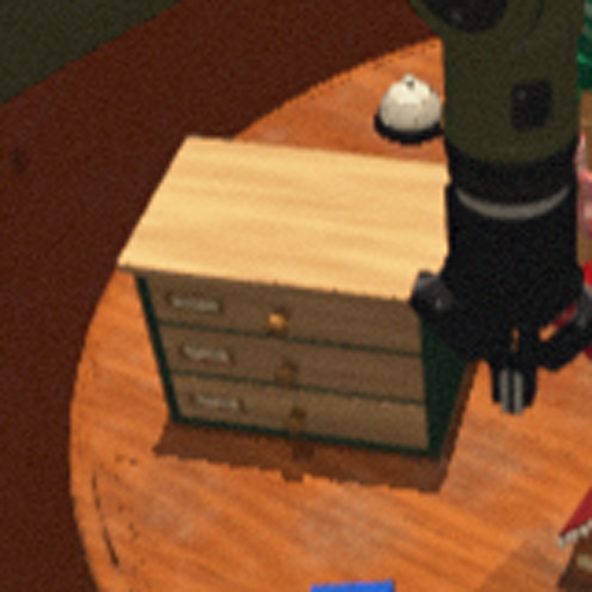

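View pics/t14.png

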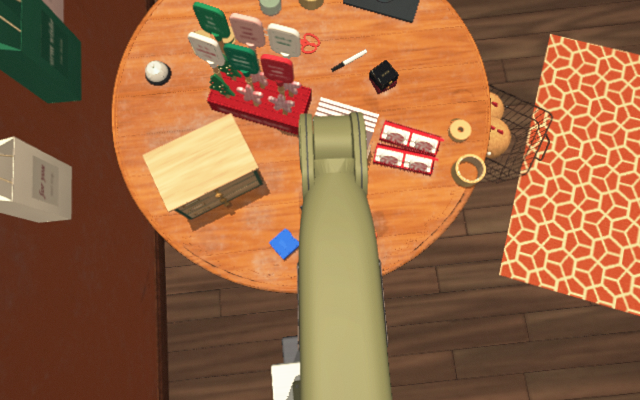

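```bash
python3 go.py 0.64 0.24 0.32 21.4
```

```text
t 21.85 p [ 0.5368 -0.0364  0.3009] w 0.0 F [ 0.4 -0.3 -0.2] j [-0.07  0.27  0.05  1.36 -0.   -0.44]
shift cm [21.91 19.74 -2.05] rot [-0.0044  0.0022  0.0026]
```

View pics/sf14.png

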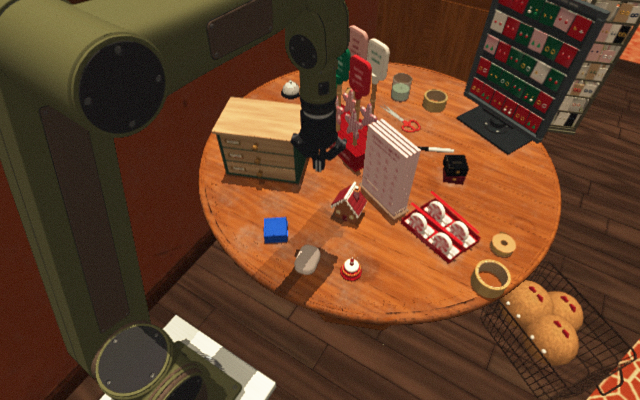

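The house (347,205), soap (307,260) and globe (350,268) are where they started. I take a close wrist view of the seated drawer.

```bash
python3 -m pendant '[[4,1,-0.5,0,0,0,255],[8,3,-1,0,0,0,255],[12,6,-2,0,0,0,255],[16,9.5,-2,0,0,0,255],[20,13.5,-2,0,0,0,255],[21.9,17,-2,0,0,0,255],[21.9,19.7,-2,0,0,0,255],[21.9,19.7,-2,0,0,0,255],[21.9,19.7,-2,0,0,0,255]]'
python3 - <<'E'
from station import *
from h import *
import pickle
cm=camera_model('wrist'); f=grab_frame('wrist')[:,:,::-1]
cv2.imwrite('pics/w15.png',f); pickle.dump(cm,open('w15.pkl','wb')); crop(f,180,60,280,160,2.8,'pics/w15c.png')
E
```

```text
t: 22.75
ee_pos: [0.6391, 0.2414, 0.3185]
eef_rot: [0.561, 0.828, -0.003, -0.001]
ft_force: [0.4, -0.8, 0.5]
gripper_width: 0.0
```

View pics/w15c.png

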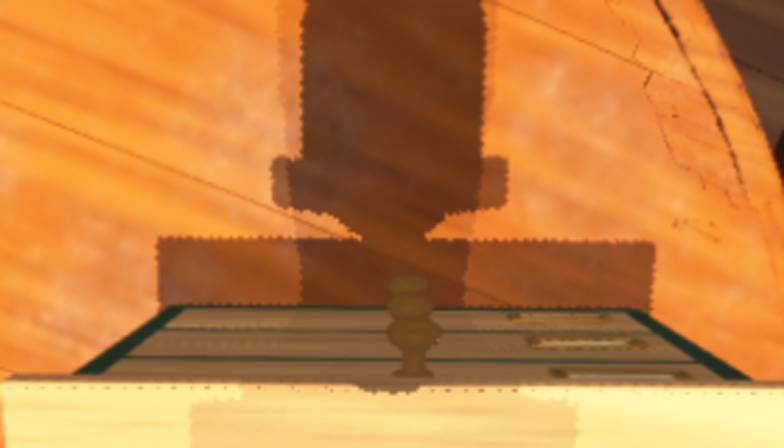

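Run:
```python
from h import *
import pickle
cm=pickle.load(open('w15.pkl','rb'))
a=np.deg2rad(21.4);O=np.array([.7134,.2811,0]);Rm=np.array([[np.cos(a),np.sin(a),0],[-np.sin(a),np.cos(a),0],[0,0,1]])
W=lambda x,y:(180+x/2.8-.32,60+y/2.8-.32)
for n,p,z in(('knob rim',(414,312),.165),('knob rim2',(414,318),.165),('board',(400,381),.2),('front/2nd seam',(130,358),.13)): print(n,(Rm@(onz(cm,*W(*p),z)-O)).round(4))
crop(cv2.imread('pics/w15.png'),280,140,90,60,8,'pics/w15d.png')
```

```text
knob rim [-0.0987 -0.0005  0.165 ]
knob rim2 [-0.0966 -0.0005  0.165 ]
board [-0.0832 -0.0057  0.2   ]
front/2nd seam [-0.0737 -0.1108  0.13  ]
```

View pics/w15d.png

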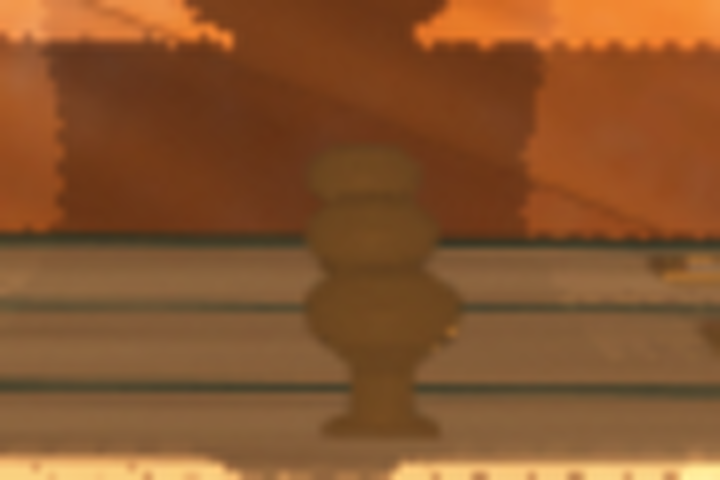

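Run:
```python
from station import *
print(hand_in())
```

```text
the job is handed in; nothing more can be done
None
```

I shut the lid of the black pendant case, laid the case flat in the right-hand half of the open top drawer and let go. Then I pushed the drawer home by its knob and handed the job in at about 23 s. No verdict was reported.

**Last checks:**
- **Drawer:** the knob's reach is consistent with fully home: about 95 to 97 mm in front of the chest's origin, where 95 mm is shut. The push force dropped and then rose to about 14 N with no further movement. The drawer stayed shut after I backed off. The picture resolution is about 1 to 3 mm, so the 2.5 mm limit is not proven by the image alone.
- **Case:** it lay flat and shut inside the drawer before I closed it. I could not see it after the drawer shut.
- **Bystanders:** the house, soap and globe stood at the same image positions as at the start. The arm hung over the chest, touching nothing.
- **Heights:** the two-view height of the drawer floor scattered from 129 to 143 mm (stated 139 mm). The shut case height came out at 37 to 42 mm (stated 36 mm). When I set the case down, the floor contact agreed with the stated value.

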